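# Vent and open the degassing cabinet and pack the jars for it

### The job

Get the degassing cabinet and its next batch ready. First let the air in: pull the sprung vent knob on top right up to its stop, keep it there for two full seconds and let it go fully home again; only after that swing the cabinet door wide open, to about a right angle. Stand every solder-paste jar on the bench upright on the floor of the divided crate, one per cell, and leave the other things on the bench where they are.

Things in the scene. Friction and masses are not known exactly. Their poses are not given: they have to be found in the camera images.
- cabinet: grey vacuum degassing cabinet fixed on the bench, 220 deep (x) x 240 wide (y) x 225 mm high; origin at the centre of its underside, z up; its front, with the door, faces its own -x (front plane at x = -110 mm). On its top, at its own x = -30, y = +20 mm, stands the vent knob; a low round dial (50 mm across, 12 mm high) is on the top at x = +70, y = -70 mm. It is fixed.
- door (a joint): hinge of the white cabinet door, rad: 0 shut, grows as the door swings out towards the robot, up to 1.9. A vertical hinge at the left (the cabinet's +y) front edge; slight friction, no latch, it stays where it is left. Seen from above it opens clockwise. The door is 240 mm wide, 15 mm thick, its lower edge 57 mm above the bench and its top edge 224 mm.
- door_hinge (a point): point on the door's hinge axis, at the height of door_handle; turns with the door (its own -y points along the door from the hinge to the handle side, its -x out of the door's front)
- door_handle (a point): grip point on the door's handle, a vertical round steel bar 11 mm thick, 110 mm long, near the door's right edge; the bar's middle line is 35 mm off the door's front; its top end is 10 mm below the door's top edge, its top 40 mm free of stays. This point lies on the bar's middle line, 20 mm below its top end, 210 mm along the door from the hinge
- vent (a joint): travel of the sprung vent plunger, m: 0 fully home (pressed in by its spring), grows as it is pulled straight up out of the cabinet's top, stop at 0.035. The spring pulls it home: about 5 N to start, about 12 N at the stop; let go, it returns by itself.
- vent_knob (a point): point on the axis of the black vent knob, moving with it: the knob is a round neck 22 mm across from 20 to 4 mm below this point, widening over 4 mm to a head 34 mm across whose top is 12 mm above this point (the head begins at this point). With the plunger home the point is 44 mm above the cabinet's top. The knob is pulled straight up.
- crate: open plywood crate, loose, 0.9 kg, 175 (its x) x 260 (its y) x 40 mm high, walls, dividers and floor 5 mm thick, divided in 2 cells along x by 3 along y, square, 80 mm wide inside; cell centres at x = -42.5 and +42.5, y = -85, 0 and +85 mm; origin at the centre of its underside
- crate_in (a point): centre of the top of the crate's floor (5 mm above the crate's underside); axes of the crate
- jar0: upright jar of solder paste, white with a black lid and a paper label, a rigid plain cylinder 54 mm across and 85 mm high, bottom-heavy, 0.17 to 0.35 kg; origin at the centre of its underside, z up. Between four and six jars are on the bench in a run, all alike; None if this one is absent
- jar1: upright jar of solder paste, white with a black lid and a paper label, a rigid plain cylinder 54 mm across and 85 mm high, bottom-heavy, 0.17 to 0.35 kg; origin at the centre of its underside, z up. Between four and six jars are on the bench in a run, all alike; None if this one is absent
- jar2: upright jar of solder paste, white with a black lid and a paper label, a rigid plain cylinder 54 mm across and 85 mm high, bottom-heavy, 0.17 to 0.35 kg; origin at the centre of its underside, z up. Between four and six jars are on the bench in a run, all alike; None if this one is absent
- jar3: upright jar of solder paste, white with a black lid and a paper label, a rigid plain cylinder 54 mm across and 85 mm high, bottom-heavy, 0.17 to 0.35 kg; origin at the centre of its underside, z up. Between four and six jars are on the bench in a run, all alike; None if this one is absent
- jar4: upright jar of solder paste, white with a black lid and a paper label, a rigid plain cylinder 54 mm across and 85 mm high, bottom-heavy, 0.17 to 0.35 kg; origin at the centre of its underside, z up. Between four and six jars are on the bench in a run, all alike; None if this one is absent
- jar5: upright jar of solder paste, white with a black lid and a paper label, a rigid plain cylinder 54 mm across and 85 mm high, bottom-heavy, 0.17 to 0.35 kg; origin at the centre of its underside, z up. Between four and six jars are on the bench in a run, all alike; None if this one is absent
- flux_tin: bystander: low round aluminium tin, 48 mm across, 20 mm high; origin at the centre of its underside. To be left alone.
- spool: bystander: yellow-flanged solder spool, 52 mm across, 30 mm high; origin at the centre of its underside. To be left alone.
- driver: bystander: screwdriver lying on the bench, 160 mm long. To be left alone.
- phone: bystander: dark phone lying flat, 147 x 71 x 8 mm; the door swings over it; origin at the centre of its underside. To be left alone.
- meter: bystander: blue multimeter lying flat, 160 x 80 x 35 mm; origin at the centre of its underside. To be left alone.
- wash: bystander: clear wash bottle, 60 mm across, 160 mm high; origin at the centre of its underside. To be left alone.

How it is judged:
By the outcome, as a careful person would: the job done as asked, in the order asked, and still so for the second after the job is handed in, with the robot touching nothing.
Of jar0, jar1, jar2, jar3, jar4, jar5 only 4 to 6 are there at a start; the rules pass over those that are not, and their reading is None.
At some moment in a run one of jar0, jar1, jar2, jar3, jar4, jar5, crate may be knocked a few centimetres aside while the robot is not near it.
It also fails if it takes over 210 s, if anything falls off the work surface, if the arm or the gripper's body presses on something with over 40 N, if the wrist force passes 120 N, or if a joint passes its speed limit or range.

### The arm

A 7-joint arm with a two-finger parallel gripper is mounted at the origin on the work surface. World frame = base frame: x ahead of the robot, y to its left, z up, the work surface at z = 0. Lengths are in m, angles in rad, forces in N, time in s.
With the tool pointing down it reaches from about 0.425 to 0.875 m from the base axis. Payload 4.7 kg.
Tool frame: the origin (TCP) lies between the finger pads; the fingertips stand 19 mm ahead of it and the grasp point (between the pads) is the TCP (ctrl.tip_extent is the distance from the TCP to the fingertips, in m); z points along the fingers, y is the line along which they close (so a half turn about z gives the same grasp; the last joint's range is limited). The gripper opens to 87 mm and grips with 3 to 60 N. Pads are 19 mm wide; open, the fingers measure 117 mm over their backs; the gripper's body (75 mm by 190 mm) begins 51 mm behind the grasp point.
Start: joints at [-1.134, 0.321, -0.07, 1.45, 0.023, 1.371, -0.057], TCP at [0.267, 0.593, 0.242] pointing down, gripper open.
Joint ranges: [-2.86, 2.86], [-0.3, 2.09], [-1.38, 1.24], [0.06, 2.45], [-1.56, 4.7], [0.09, 2.05], [-2.69, 2.69]. Speed limits (rad/s): [2.57, 2.57, 3.14, 3.14, 3.14, 3.14, 3.14].

### API

Orientations are given as a rotation vector (axis times angle).
In Python, from bench import ctrl gives the robot as it stands.
- The arm moves only by the shell command python3 -m crank 'ROWS' [OPENING] [FORCE]. ROWS is JSON, a list of rows, each an object of numbers: "tx", "ty", "tz": the shift along the tool's x, y, z in mm; "turn": the turn about the tool's z in units of 5 degrees (1.0 is 5 degrees). In form: [{"tx": .., "ty": .., "tz": .., "turn": ..}, ...]. A call has 1 to 5 rows; each row is the pose to reach, as a shift and turn from the pose commanded when the call began, along the tool's axes at that moment; what a row does not reach only later rows make up. A row lasts 1/8 s, in which the tool goes at most 62.5 mm and 10.7 degrees, less where a joint would pass 70% of its speed; a pose out of reach is approached as far as the arm can. A call with a gripper value outside its range is refused whole. OPENING is the finger opening in mm, from 0 to 87, set as the call begins (- or left out, the last holds). The fingers move at their own pace and stop on an object; FORCE is the grip in N (left out, the last holds). Time passes only in rows, so rows that repeat a pose let the fingers close. It gives the time, the measured TCP pose, the force, the opening and the grip force at its end, in the units of the state.
- ctrl.get_state(): the state, without advancing time (a new reading comes with each control period).
- ctrl.get_image(name): name is "scene" or "top"; returns (picture, depth): 384x512x3 uint8, red, green, blue; 384x512 float32, m along the optical axis (not along the pixel's ray), 0 where there is no reading.
- ctrl.camera_model(name): a dict with "intrinsics" (3x3 intrinsics, pixels), "origin" and "orientation" of the camera in the world. Camera axes: x right, y down, z forward; pixel columns grow to the right and rows downward; lengths in m; the calibration is good to about 2 mm. A picture is of the moment at which its call begins. camera_model takes no time and is no camera call.
- ctrl.close_job(): hands the job in; it is judged then, once.
Trained networks look in the newest picture that a camera, given by its name, has taken for a name from the list of things; names that differ only in an ending like _2 or _b are one class to them, and where a whole thing is asked for, a point or a joint stands for the part that bears it (a point fixed in the world has none). Each returns a list of dicts, best first, with "confidence" (0 to 1); they miss things now and then, are a little off and sometimes report something else, mostly with a low value. They report only what shows in the picture. A call takes as long as a camera call.
- ctrl.recognise(camera, query): "xyz" ([x, y, z] in m, in world coordinates, good to about 4 mm: the middle of the surface that is visible of it).
- ctrl.mark_of(camera, query): "xyz" ([x, y, z] in m, in world coordinates, good to about 4 mm: a listed point, or the origin of a listed thing).
The state is a dict: "time": time; "joint_positions": joint angles; "qd": joint speeds; "joint_torque": joint torques, N m; "position": TCP position; "tool_rot": TCP orientation; "ft_force": force on the tool from outside, world axes, zero at the start; "torque": the same for the moment, N m; "grip_width": opening from 0.0 (shut) to 1.0 (fully open); "grip_force": force on a finger pad.
Only numpy, scipy, OpenCV 4.12 (cv2) and the standard library are available. Lean on these libraries where they do the work, as an engineer would, in place of code of your own. Each camera call takes 0.05 s, during which the arm holds its last target. There are 200 camera calls.

## Working session

There is one attempt and no reset: what is moved stays moved. The work goes in short steps, Python scripts to look and compute and a shell command to move; the robot and the scene stay as the last step left them, time stands still between calls to the robot, and variables do not carry over. Pictures are saved under pics/ and viewed, at most 14 in all, crops included, and the job is handed in when it is done.

```bash
ls; mkdir -p pics
cat > h.py <<'E'
from bench import ctrl
import numpy as np, cv2
from scipy.spatial.transform import Rotation as R
def shot(cam,name,scale=1.5):
    im,d=ctrl.get_image(cam); cv2.imwrite(f'pics/{name}.png',cv2.resize(im[:,:,::-1],None,fx=scale,fy=scale)); return im,d
def cloud(cam,d):
    m=ctrl.camera_model(cam);K=np.array(m['intrinsics']);o=np.array(m['origin']);q=np.array(m['orientation'])
    Rm=q if q.shape==(3,3) else R.from_rotvec(q).as_matrix()
    v,u=np.mgrid[:d.shape[0],:d.shape[1]]
    P=np.stack([(u-K[0,2])/K[0,0]*d,(v-K[1,2])/K[1,1]*d,d],-1)
    return P@Rm.T+o
def tool(target):
    s=ctrl.get_state();Rm=R.from_rotvec(s['tool_rot']).as_matrix()
    return (Rm.T@(np.array(target)-s['position'])*1000).round(1)
E
python3 - <<'E'
from h import *
for c in('scene','top'):
    shot(c,c+'0'); m=ctrl.camera_model(c); print(c,m)
    for q in ['cabinet','door_hinge','door_handle','vent_knob','crate','crate_in','jar0','flux_tin','spool','driver','phone','meter','wash']:
        print(q,[(np.round(r['xyz'],3).tolist(),round(r['confidence'],2)) for r in ctrl.mark_of(c,q)][:8])
s=ctrl.get_state();print(s);print(R.from_rotvec(s['tool_rot']).as_matrix().round(3))
E
```

```text
pics
scene {'intrinsics': array([[492.1422569 ,   0.        , 259.29653211],
       [  0.        , 492.1422569 , 195.87384488],
       [  0.        ,   0.        ,   1.        ]]), 'origin': array([1.21597665, 0.50952301, 1.23899863]), 'orientation': array([-1.13065721, -2.4637894 ,  0.89935966])}
cabinet []
door_hinge []
door_handle [([0.548, 0.103, 0.193], 0.62)]
vent_knob [([0.676, 0.216, 0.268], 0.73), ([0.687, -0.422, -0.0], 0.62)]
crate [([0.638, -0.066, -0.0], 0.66), ([0.474, -0.135, 0.002], 0.56)]
crate_in [([0.474, -0.131, 0.003], 0.72)]
jar0 [([0.532, -0.363, 0.0], 0.94), ([0.637, -0.067, 0.001], 0.87), ([0.426, -0.347, 0.001], 0.84), ([0.647, -0.302, 0.001], 0.66), ([0.605, -0.423, 0.002], 0.34)]
flux_tin [([0.476, -0.133, 0.005], 0.48), ([0.608, -0.422, 0.002], 0.45)]
spool [([0.77, -0.065, 0.004], 0.68)]
driver [([0.297, -0.345, -0.001], 0.53), ([0.608, -0.426, -0.0], 0.2)]
phone [([0.39, 0.104, -0.004], 0.65), ([0.598, 0.316, 0.196], 0.19)]
meter [([0.688, -0.422, 0.001], 0.86)]
wash [([0.799, -0.199, 0.0], 0.68)]
top {'intrinsics': array([[387.80767328,   0.        , 2
[... 1083 characters left out ...]
6 ,
        1.37079335, -0.05691223]), 'qd': array([-2.12107572e-05, -1.73328754e-03,  4.00628024e-04,  3.62505800e-04,
       -2.04875455e-03,  4.14146427e-04,  4.68254368e-04]), 'joint_torque': array([-1.24211019e-04, -4.91093159e+01, -4.03133249e-01, -3.12764060e+01,
       -6.36694673e-02,  3.36784660e-02,  2.56828764e-05]), 'position': array([0.2667192 , 0.59276065, 0.24153996]), 'tool_rot': array([6.59171276e-01, 3.07163394e+00, 1.27395467e-06]), 'ft_force': array([-0.13773203,  0.25579954,  0.15471548]), 'torque': array([-0.00447059,  0.02381784, -0.01561941]), 'grip_force': 0.0, 'grip_width': 1.0037928571958603}
[[-0.912  0.41   0.   ]
 [ 0.41   0.912 -0.   ]
 [-0.     0.    -1.   ]]
```

View pics/scene0.png

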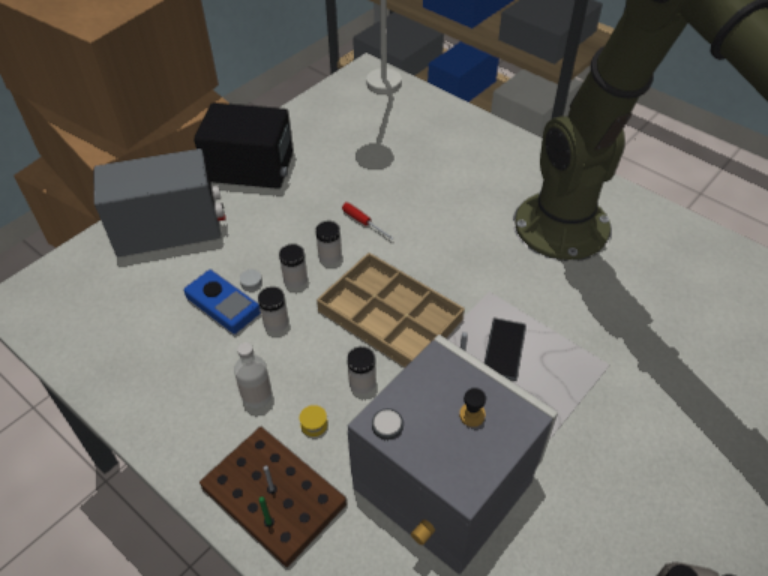

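View pics/top0.png

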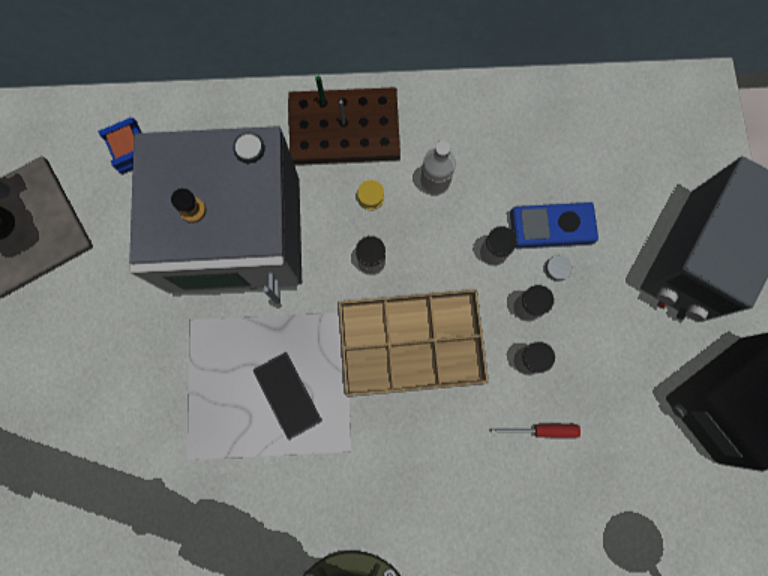

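Four jars are visible: three near the meter and one between spool and crate. The cabinet is at the left of the top view and the crate in the middle, with the phone under the door's swing. Next I get the exact yaws from depth.

```bash
cat >> h.py <<'E'
def rect(P,c,r,z0,z1):
    q=P.reshape(-1,3);q=q[(abs(q[:,2]-(z0+z1)/2)<(z1-z0)/2)&(np.hypot(q[:,0]-c[0],q[:,1]-c[1])<r)]
    (cx,cy),(w,h),a=cv2.minAreaRect((q[:,:2]*1000).astype(np.float32)); return round(cx),round(cy),round(w),round(h),round(a,1),len(q)
def jars(P):
    q=P.reshape(-1,3);q=q[(q[:,2]>.078)&(q[:,2]<.1)&(q[:,1]<.06)&(q[:,0]>.2)&(q[:,0]<.75)]
    if len(q)==0:return []
    g=np.zeros((600,800),np.uint8);ij=((q[:,:2]-[.2,-.6])*1000).astype(int);k=(ij[:,0]<600)&(ij[:,1]<800);g[ij[k,0],ij[k,1]]=255
    g=cv2.dilate(g,np.ones((5,5)));n,l,s,c=cv2.connectedComponentsWithStats(g)
    out=[]
    for i in range(1,n):
        if s[i,4]>400:
            (y,x),r=cv2.minEnclosingCircle(np.argwhere(l==i)[:,::-1].astype(np.float32)); out.append((round(x+200),round(y-600),round(r)))
    return out
E
python3 - <<'E'
from h import *
for c in('top','scene'):
    im,d=ctrl.get_image(c);P=cloud(c,d)
    print(c,'cab',rect(P,(.707,.195),.25,.218,.232),'crate',rect(P,(.474,-.131),.18,.033,.047),'jars',jars(P))
    q=P.reshape(-1,3);k=q[(q[:,2]>.274)&(q[:,2]<.288)&(np.hypot(q[:,0]-.677,q[:,1]-.215)<.04)];print('knobtop',len(k),k.min(0),k.max(0))
    k=q[(q[:,2]>.15)&(q[:,2]<.218)&(np.hypot(q[:,0]-.546,q[:,1]-.1025)<.025)];print('handle',len(k),np.median(k,0),k.min(0),k.max(0)) if len(k) else 0
E
```

```text
top cab (698, 194, 237, 241, 0.6, 8683) crate (507, -131, 246, 260, 2.4, 774) jars [(282, 160, 70), (400, 120, 95), (428, -351, 30), (514, 156, 53), (530, -360, 30), (564, -599, 27), (668, 144, 99), (636, -63, 30), (643, -304, 31)]
knobtop 175 [0.65802414 0.19605681 0.27421691] [0.69094812 0.22933365 0.28417319]
handle 70 [0.54504886 0.10071543 0.17843972] [0.5403309  0.09700818 0.15136264] [0.57096595 0.10693771 0.21402891]Traceback (most recent call last):
  File "<stdin>", line 4, in <module>
  File "h.py", line 21, in jars
    g=np.zeros((600,800),np.uint8);ij=((q[:,:2]-[.2,-.6])*1000).astype(int);k=(ij[:,0]<600)&(ij[:,1]<800);g[ij[k,0],ij[k,1]]=255
                                                                                                          ~^^^^^^^^^^^^^^^^^
IndexError: index -953 is out of bounds for axis 1 with size 800
```

```bash
sed -i 's/&(q\[:,1\]<.06)/\&(q[:,1]<.06)\&(q[:,1]>-.59)/' h.py
python3 -m crank '[{"tz":-60},{"tz":-120},{"tx":-50,"ty":-17,"tz":-125,"turn":-1},{"tx":-100,"ty":-34,"tz":-125,"turn":-2},{"tx":-150,"ty":-51,"tz":-125,"turn":-3}]' 87 10
python3 -m crank '[{"tx":-50,"ty":0},{"tx":-100},{"tx":-150},{"tx":-200},{"tx":-200}]'
python3 - <<'E'
from h import *
s=ctrl.get_state();print(s['time'],s['position'],R.from_rotvec(s['tool_rot']).as_matrix()[:,1].round(3),tool([.676,.214,.36]))
E
```

```text
1.5 [0.26674598 0.59276929 0.24161903] [0.41  0.912 0.   ] [-528.6 -177.5 -118.4]$[0]: bad value
$[0]: bad value
```

```bash
python3 -m crank '[{"tx":0,"ty":0,"tz":-60,"turn":0},{"tx":0,"ty":0,"tz":-120,"turn":0},{"tx":-50,"ty":-17,"tz":-120,"turn":-1.5},{"tx":-100,"ty":-34,"tz":-120,"turn":-3},{"tx":-150,"ty":-51,"tz":-120,"turn":-5}]' 87 10
python3 - <<'E'
from h import *
s=ctrl.get_state();print(s['time'],s['position'],R.from_rotvec(s['tool_rot']).as_matrix()[:,1].round(3),tool([.676,.214,.36]))
E
```

```text
time: 2.12
position: [0.3836, 0.4836, 0.3619]
tool_rot: [-0.031, 3.141, 0.001]
ft_force: [0.6, -0.5, 0.2]
grip_width: 0.999
grip_force: 0.0
2.125 [0.38359919 0.48361924 0.3618742 ] [-0.019  1.     0.001] [-287.1 -275.3    1.9]
```

```bash
python3 -m crank '[{"tx":-40,"ty":-38,"tz":0,"turn":0},{"tx":-80,"ty":-76,"tz":0,"turn":0},{"tx":-120,"ty":-115,"tz":0,"turn":0},{"tx":-160,"ty":-153,"tz":0,"turn":0},{"tx":-200,"ty":-190,"tz":0,"turn":0}]'
python3 -m crank '[{"tx":-40,"ty":-40,"tz":0,"turn":0},{"tx":-70,"ty":-70,"tz":0,"turn":0},{"tx":-87,"ty":-85,"tz":0,"turn":0},{"tx":-87,"ty":-85,"tz":0,"turn":0},{"tx":-87,"ty":-85,"tz":0,"turn":0}]'
python3 - <<'E'
from h import *
s=ctrl.get_state();print(s['time'],s['position'],R.from_rotvec(s['tool_rot']).as_matrix()[:,1].round(3),tool([.676,.214,.257]))
im,d=shot('scene','s1');P=cloud('scene',d)
E
```

```text
time: 2.75
position: [0.5863, 0.2961, 0.3618]
tool_rot: [-0.021, 3.141, 0.001]
ft_force: [0.0, 0.2, 0.1]
grip_width: 1.0
grip_force: 0.0
time: 3.38
position: [0.6724, 0.2152, 0.3616]
tool_rot: [0.024, -3.141, -0.002]
ft_force: [0.2, -0.0, -0.2]
grip_width: 0.999
grip_force: 0.0
3.375 [0.67244297 0.21518495 0.36156777] [-0.015  1.     0.001] [ -3.6  -1.4 104.6]
```

View pics/s1.png

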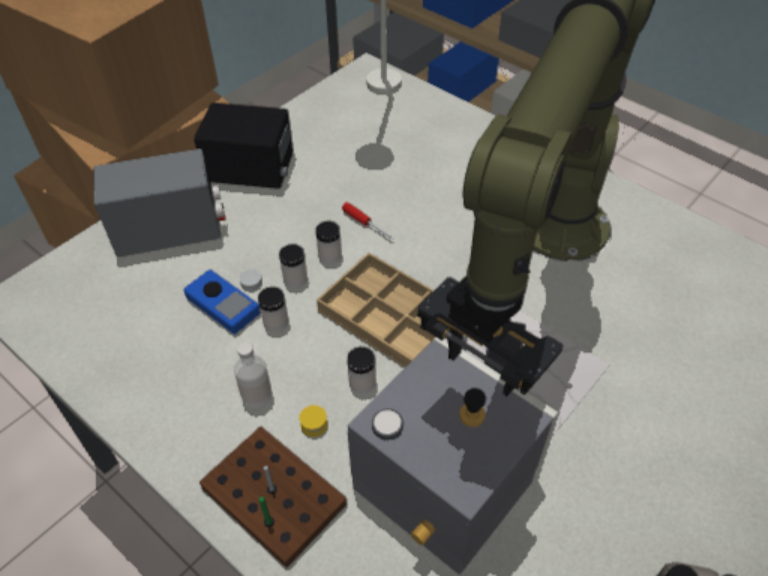

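The scene view shows the open gripper just above and straddling the knob (black head at about 474,400). I go down and grip the neck.

```bash
python3 -m crank '[{"tx":-3,"ty":-1,"tz":40,"turn":0},{"tx":-3,"ty":-1,"tz":75,"turn":0},{"tx":-3,"ty":-1,"tz":95,"turn":0},{"tx":-3,"ty":-1,"tz":105,"turn":0},{"tx":-3,"ty":-1,"tz":105,"turn":0}]'
python3 -m crank '[{"tx":0,"ty":0,"tz":0,"turn":0},{"tx":0,"ty":0,"tz":0,"turn":0},{"tx":0,"ty":0,"tz":0,"turn":0},{"tx":0,"ty":0,"tz":0,"turn":0},{"tx":0,"ty":0,"tz":0,"turn":0}]' 0 30
```

```text
time: 4.05
position: [0.6757, 0.2137, 0.2566]
tool_rot: [0.024, -3.141, -0.0]
ft_force: [0.4, -0.1, -0.3]
grip_width: 1.0
grip_force: 0.0
time: 4.68
position: [0.6763, 0.2126, 0.2566]
tool_rot: [-0.021, 3.141, 0.0]
ft_force: [0.3, -1.0, 1.0]
grip_width: 0.515
grip_force: 0.0
```

```bash
python3 -m crank '[{"tx":0,"ty":0,"tz":0,"turn":0},{"tx":0,"ty":0,"tz":0,"turn":0},{"tx":0,"ty":0,"tz":0,"turn":0},{"tx":0,"ty":0,"tz":0,"turn":0},{"tx":0,"ty":0,"tz":0,"turn":0}]'
```

```text
time: 5.3
position: [0.6763, 0.214, 0.2566]
tool_rot: [-0.023, 3.141, 0.003]
ft_force: [0.7, 5.0, -0.4]
grip_width: 0.372
grip_force: 30.0
```

```bash
python3 -m crank '[{"tx":0,"ty":0,"tz":0,"turn":0},{"tx":0,"ty":0,"tz":0,"turn":0},{"tx":0,"ty":0,"tz":3,"turn":0},{"tx":0,"ty":0,"tz":8,"turn":0},{"tx":0,"ty":0,"tz":8,"turn":0}]' 45
python3 -m crank '[{"tx":0,"ty":0,"tz":0,"turn":0},{"tx":0,"ty":0,"tz":0,"turn":0},{"tx":0,"ty":0,"tz":0,"turn":0},{"tx":0,"ty":0,"tz":0,"turn":0},{"tx":0,"ty":0,"tz":0,"turn":0}]' 0 40
```

```text
time: 5.92
position: [0.676, 0.2123, 0.2477]
tool_rot: [0.021, -3.14, 0.001]
ft_force: [-0.2, 0.4, 0.7]
grip_width: 0.52
grip_force: 0.0
time: 6.55
position: [0.6763, 0.214, 0.2487]
tool_rot: [-0.023, 3.141, 0.003]
ft_force: [0.3, 5.1, 0.2]
grip_width: 0.369
grip_force: 40.0
```

```bash
python3 -m crank '[{"tx":0,"ty":0,"tz":0,"turn":0},{"tx":0,"ty":0,"tz":-6,"turn":0},{"tx":0,"ty":0,"tz":-14,"turn":0},{"tx":0,"ty":0,"tz":-24,"turn":0},{"tx":0,"ty":0,"tz":-30,"turn":0}]' 0 60
python3 -m crank '[{"tx":0,"ty":0,"tz":-1,"turn":0},{"tx":0,"ty":0,"tz":-2,"turn":0},{"tx":0,"ty":0,"tz":-3,"turn":0},{"tx":0,"ty":0,"tz":-4,"turn":0},{"tx":0,"ty":0,"tz":-4,"turn":0}]'
python3 - <<'E'
from h import *
for c in ('top','scene'):
    ctrl.get_image(c);print(c,[(np.round(r['xyz'],3).tolist(),round(r['confidence'],2)) for r in ctrl.mark_of(c,'vent_knob')])
shot('scene','s2')
E
```

```text
time: 7.18
position: [0.6761, 0.2139, 0.2759]
tool_rot: [0.023, -3.14, -0.001]
ft_force: [5.3, 6.5, -11.2]
grip_width: 0.366
grip_force: 60.0
time: 7.8
position: [0.6761, 0.214, 0.2789]
tool_rot: [0.023, -3.139, -0.001]
ft_force: [5.1, 6.7, -11.4]
grip_width: 0.365
grip_force: 60.0
top [([0.674, 0.212, 0.304], 0.47), ([0.298, -0.349, 0.001], 0.4)]
scene [([0.674, 0.215, 0.299], 0.49)]
```

```bash
python3 -m crank '[{"tx":0,"ty":0,"tz":-1,"turn":0},{"tx":0,"ty":0,"tz":-2,"turn":0},{"tx":0,"ty":0,"tz":-3,"turn":0},{"tx":0,"ty":0,"tz":-4,"turn":0},{"tx":0,"ty":0,"tz":-4,"turn":0}]'
python3 -m crank '[{"tx":0,"ty":0,"tz":-1,"turn":0},{"tx":0,"ty":0,"tz":-1,"turn":0},{"tx":0,"ty":0,"tz":-2,"turn":0},{"tx":0,"ty":0,"tz":-2,"turn":0},{"tx":0,"ty":0,"tz":-2,"turn":0}]'
```

```text
time: 8.68
position: [0.6761, 0.2139, 0.2826]
tool_rot: [0.023, -3.139, -0.0]
ft_force: [5.5, 6.1, -12.0]
grip_width: 0.369
grip_force: 60.0
time: 9.3
position: [0.6761, 0.2139, 0.2839]
tool_rot: [0.023, -3.138, 0.0]
ft_force: [5.0, 5.8, -14.4]
grip_width: 0.366
grip_force: 60.0
```

```bash
python3 -m crank '[{"tx":0,"ty":0,"tz":-1,"turn":0},{"tx":0,"ty":0,"tz":-2,"turn":0},{"tx":0,"ty":0,"tz":-2,"turn":0},{"tx":0,"ty":0,"tz":-2,"turn":0},{"tx":0,"ty":0,"tz":-2,"turn":0}]'
python3 - <<'E'
from h import *
for c in ('top','scene'):
    ctrl.get_image(c);print(c,[(np.round(r['xyz'],3).tolist(),round(r['confidence'],2)) for r in ctrl.mark_of(c,'vent_knob')])
shot('scene','s2')
E
```

```text
time: 9.93
position: [0.676, 0.2139, 0.2839]
tool_rot: [0.023, -3.136, 0.001]
ft_force: [8.1, 7.2, -19.3]
grip_width: 0.368
grip_force: 60.0
top [([0.677, 0.214, 0.31], 0.54)]
scene [([0.673, 0.218, 0.305], 0.5)]
```

```bash
H='' ; python3 -m crank '[{"tx":0,"ty":0,"tz":0,"turn":0},{"tx":0,"ty":0,"tz":0,"turn":0},{"tx":0,"ty":0,"tz":0,"turn":0},{"tx":0,"ty":0,"tz":0,"turn":0},{"tx":0,"ty":0,"tz":0,"turn":0}]'
python3 -m crank '[{"tx":0,"ty":0,"tz":0,"turn":0},{"tx":0,"ty":0,"tz":0,"turn":0},{"tx":0,"ty":0,"tz":0,"turn":0},{"tx":0,"ty":0,"tz":0,"turn":0},{"tx":0,"ty":0,"tz":0,"turn":0}]'
python3 -m crank '[{"tx":0,"ty":0,"tz":0,"turn":0},{"tx":0,"ty":0,"tz":0,"turn":0},{"tx":0,"ty":0,"tz":0,"turn":0},{"tx":0,"ty":0,"tz":0,"turn":0},{"tx":0,"ty":0,"tz":0,"turn":0}]'
python3 -m crank '[{"tx":0,"ty":0,"tz":0,"turn":0},{"tx":0,"ty":0,"tz":0,"turn":0},{"tx":0,"ty":0,"tz":0,"turn":0},{"tx":0,"ty":0,"tz":0,"turn":0},{"tx":0,"ty":0,"tz":0,"turn":0}]'
python3 -m crank '[{"tx":0,"ty":0,"tz":8,"turn":0},{"tx":0,"ty":0,"tz":18,"turn":0},{"tx":0,"ty":0,"tz":28,"turn":0},{"tx":0,"ty":0,"tz":36,"turn":0},{"tx":0,"ty":0,"tz":39,"turn":0}]'
python3 -m crank '[{"tx":0,"ty":0,"tz":0,"turn":0},{"tx":0,"ty":0,"tz":0,"turn":0},{"tx":0,"ty":0,"tz":0,"turn":0},{"tx":0,"ty":0,"tz":0,"turn":0},{"tx":0,"ty":0,"tz":0,"turn":0}]' 70 30
```

```text
time: 10.8
position: [0.676, 0.2139, 0.2839]
tool_rot: [0.023, -3.136, 0.001]
ft_force: [7.3, 7.2, -19.0]
grip_width: 0.361
grip_force: 60.0
time: 11.42
position: [0.676, 0.2139, 0.284]
tool_rot: [0.023, -3.136, 0.001]
ft_force: [7.9, 6.3, -19.5]
grip_width: 0.363
grip_force: 60.0
time: 12.05
position: [0.676, 0.2139, 0.2839]
tool_rot: [0.023, -3.136, 0.001]
ft_force: [7.9, 7.5, -18.8]
grip_width: 0.367
grip_force: 60.0
time: 12.68
position: [0.676, 0.2139, 0.2839]
tool_rot: [0.023, -3.136, 0.001]
ft_force: [8.0, 7.1, -18.8]
grip_width: 0.369
grip_force: 60.0
time: 13.3
position: [0.6762, 0.214, 0.2492]
tool_rot: [0.023, -3.14, -0.001]
ft_force: [3.3, 5.3, -6.1]
grip_width: 0.365
grip_force: 60.0
time: 13.92
position: [0.6764, 0.2124, 0.2518]
tool_rot: [-0.021, 3.141, -0.0]
ft_force: [-1.1, -0.5, 0.1]
grip_width: 0.779
grip_force: 0.0
```

```bash
python3 -m crank '[{"tx":0,"ty":0,"tz":-50,"turn":0},{"tx":0,"ty":0,"tz":-105,"turn":0},{"tx":50,"ty":-40,"tz":-105,"turn":0},{"tx":95,"ty":-80,"tz":-105,"turn":0},{"tx":131,"ty":-112,"tz":-105,"turn":0}]' 60
python3 -m crank '[{"tx":0,"ty":0,"tz":0,"turn":0},{"tx":0,"ty":0,"tz":0,"turn":0}]'
python3 - <<'E'
from h import *
s=ctrl.get_state()
for c in ('top','scene'):
    im,d=ctrl.get_image(c);q=cloud(c,d).reshape(-1,3)
    for n in ('vent_knob','door_handle','door_hinge'):print(c,n,[(np.round(r['xyz'],3).tolist(),round(r['confidence'],2)) for r in ctrl.mark_of(c,n)])
    k=q[(q[:,2]>.255)&(q[:,2]<.32)&(np.hypot(q[:,0]-.676,q[:,1]-.214)<.02)];print('knobtop',len(k),k.max(0)if len(k) else 0)
print(s['time'],s['position'],R.from_rotvec(s['tool_rot']).as_matrix()[:,1].round(3),tool([.5455,.1015,.194]))
E
```

```text
time: 14.55
position: [0.5454, 0.0969, 0.3571]
tool_rot: [-0.019, 3.141, -0.0]
ft_force: [-0.3, 0.4, 0.7]
grip_width: 0.69
grip_force: 0.0
time: 14.8
position: [0.5471, 0.0996, 0.3571]
tool_rot: [-0.022, 3.14, 0.002]
ft_force: [-0.5, 0.8, 0.1]
grip_width: 0.689
grip_force: 0.0
top vent_knob []
top door_handle [([0.545, 0.103, 0.199], 0.79), ([0.795, -0.198, -0.001], 0.63), ([0.603, -0.422, -0.002], 0.54)]
top door_hinge [([0.797, -0.202, -0.002], 0.44), ([0.475, -0.134, 0.006], 0.38)]
knobtop 0 0
scene vent_knob [([0.676, 0.214, 0.267], 0.69)]
scene door_handle [([0.55, 0.103, 0.192], 0.76), ([0.607, -0.424, 0.005], 0.24)]
scene door_hinge [([0.595, 0.315, 0.198], 0.93), ([0.688, -0.421, 0.002], 0.37)]
knobtop 190 [0.69261295 0.23109763 0.28621319]
14.8 [0.54710611 0.09957702 0.35709537] [-0.014  1.     0.001] [  1.5   2.3 162.2]
```

```bash
python3 -m crank '[{"tx":0,"ty":3,"tz":50,"turn":0},{"tx":0,"ty":3,"tz":100,"turn":0},{"tx":0,"ty":3,"tz":135,"turn":0},{"tx":0,"ty":3,"tz":155,"turn":0},{"tx":0,"ty":3,"tz":160,"turn":0}]'
python3 -m crank '[{"tx":0,"ty":0,"tz":0,"turn":0},{"tx":0,"ty":0,"tz":0,"turn":0},{"tx":0,"ty":0,"tz":0,"turn":0},{"tx":0,"ty":0,"tz":0,"turn":0},{"tx":0,"ty":0,"tz":0,"turn":0}]' 0 25
python3 -m crank '[{"tx":0,"ty":0,"tz":0,"turn":0},{"tx":0,"ty":0,"tz":0,"turn":0},{"tx":0,"ty":0,"tz":0,"turn":0},{"tx":0,"ty":0,"tz":0,"turn":0},{"tx":0,"ty":0,"tz":0,"turn":0}]'
python3 - <<'E'
from h import *
s=ctrl.get_state();Rm=R.from_rotvec(s['tool_rot']).as_matrix()
h=np.array([.5945,.3155]);p=s['position'];v=p[:2]-h;print(p,s['grip_width'],s['joint_positions'].round(2),np.hypot(*v))
for a in range(0,91,6):
    t=np.radians(-a);w=h+np.array([[np.cos(t),-np.sin(t)],[np.sin(t),np.cos(t)]])@v
    print(a,w.round(3),(Rm.T@np.array([*(w-p[:2]),0])*1000).round(0))
E
```

```text
time: 15.82
position: [0.546, 0.1018, 0.195]
tool_rot: [0.021, -3.139, 0.001]
ft_force: [-0.2, 0.5, 0.4]
grip_width: 0.689
grip_force: 0.0
time: 16.45
position: [0.5469, 0.1019, 0.1968]
tool_rot: [-0.021, 3.141, 0.0]
ft_force: [-0.3, 0.0, -0.2]
grip_width: 0.208
grip_force: 0.0
time: 17.08
position: [0.5468, 0.103, 0.1967]
tool_rot: [-0.023, 3.141, 0.002]
ft_force: [-0.7, 4.8, 0.1]
grip_width: 0.116
grip_force: 25.0
[0.54680654 0.10300381 0.19668284] 0.11596391731601144 [-0.42  0.15  0.2   1.76 -0.03  1.24  1.38] 0.2177826816133636
0 [0.547 0.103] [-0.  0.  0.]
6 [0.525 0.109] [22.  6.  0.]
12 [0.504 0.118] [43. 15.  0.]
18 [0.483 0.128] [63. 26.  0.]
24 [0.464 0.141] [82. 39.  0.]
30 [0.447 0.155] [99. 54.  0.]
36 [0.431 0.172] [115.  70.   0.]
42 [0.417 0.189] [129.  88.   0.]
48 [0.405 0.209] [141. 108.   0.]
54 [0.395 0.229] [150. 128.   0.]
60 [0.387 0.251] [158. 150.   0.]
66 [0.381 0.273] [163. 172.   0.]
72 [0.378 0.295] [166. 195.   0.]
78 [0.377 0.318] [167. 217.   0.]
84 [0.378 0.341] [165. 240.   0.]
90 [0.382 0.363] [161. 263.   0.]
```

```bash
python3 -m crank '[{"tx":15,"ty":4,"tz":0,"turn":0.8},{"tx":29,"ty":9,"tz":0,"turn":1.6},{"tx":43,"ty":15,"tz":0,"turn":2.4},{"tx":56,"ty":22,"tz":0,"turn":3.2},{"tx":70,"ty":30,"tz":0,"turn":4}]'
```

```text
time: 17.7
position: [0.4777, 0.1324, 0.1967]
tool_rot: [0.527, 3.093, 0.005]
ft_force: [5.7, 7.6, -4.9]
grip_width: 0.113
grip_force: 25.0
```

Low forces. I'll continue with the same rows, since the frame turns with the door.

```bash
python3 -m crank '[{"tx":15,"ty":4,"tz":0,"turn":0.8},{"tx":29,"ty":9,"tz":0,"turn":1.6},{"tx":43,"ty":15,"tz":0,"turn":2.4},{"tx":56,"ty":22,"tz":0,"turn":3.2},{"tx":70,"ty":30,"tz":0,"turn":4}]'
python3 -m crank '[{"tx":15,"ty":4,"tz":0,"turn":0.8},{"tx":29,"ty":9,"tz":0,"turn":1.6},{"tx":43,"ty":15,"tz":0,"turn":2.4},{"tx":56,"ty":22,"tz":0,"turn":3.2},{"tx":70,"ty":30,"tz":0,"turn":4}]'
python3 -c "
from h import *
print(ctrl.get_state()['joint_positions'].round(2))"
```

```text
time: 18.32
position: [0.4231, 0.1832, 0.1967]
tool_rot: [1.057, 2.952, 0.008]
ft_force: [11.2, 6.8, -9.5]
grip_width: 0.112
grip_force: 25.0
time: 18.95
position: [0.3892, 0.2492, 0.1967]
tool_rot: [1.555, 2.721, 0.008]
ft_force: [13.3, 4.0, -7.8]
grip_width: 0.114
grip_force: 25.0
[-0.62 -0.05 -0.01  1.96  0.    1.23 -0.1 ]
```

```bash
python3 -m crank '[{"tx":15,"ty":4,"tz":0,"turn":0.8},{"tx":29,"ty":9,"tz":0,"turn":1.6},{"tx":43,"ty":15,"tz":0,"turn":2.4},{"tx":56,"ty":22,"tz":0,"turn":3.2},{"tx":70,"ty":30,"tz":0,"turn":4}]'
python3 -m crank '[{"tx":12,"ty":3,"tz":0,"turn":0.6},{"tx":25,"ty":7,"tz":0,"turn":1.3},{"tx":36,"ty":12,"tz":0,"turn":2},{"tx":36,"ty":12,"tz":0,"turn":2},{"tx":36,"ty":12,"tz":0,"turn":2}]'
python3 - <<'E'
from h import *
s=ctrl.get_state();v=s['position'][:2]-[.5945,.3155];print(v,np.degrees(np.arctan2(v[1],v[0])-np.arctan2(-.2125,-.0477))%360-360,s['joint_positions'].round(2))
E
```

```text
time: 19.58
position: [0.3797, 0.3231, 0.1967]
tool_rot: [2.006, 2.409, 0.005]
ft_force: [10.4, -1.2, -4.0]
grip_width: 0.116
grip_force: 25.0
time: 20.2
position: [0.3846, 0.3603, 0.1967]
tool_rot: [2.206, 2.228, 0.005]
ft_force: [6.8, -0.7, -1.8]
grip_width: 0.116
grip_force: 25.0
[-0.20987214  0.04477527] -89.3917307348749 [-0.71  0.09 -0.1   1.82  0.02  1.23 -0.81]
```

```bash
python3 -m crank '[{"tx":0,"ty":0,"tz":0,"turn":0},{"tx":0,"ty":0,"tz":0,"turn":0},{"tx":0,"ty":0,"tz":0,"turn":0},{"tx":0,"ty":0,"tz":-20,"turn":0},{"tx":0,"ty":0,"tz":-70,"turn":0}]' 45
python3 -m crank '[{"tx":0,"ty":0,"tz":-50,"turn":0},{"tx":0,"ty":0,"tz":-90,"turn":0},{"tx":-40,"ty":30,"tz":-90,"turn":0},{"tx":-90,"ty":60,"tz":-90,"turn":0},{"tx":-140,"ty":90,"tz":-90,"turn":0}]'
python3 -m crank '[{"tx":-50,"ty":20,"tz":0,"turn":0},{"tx":-110,"ty":30,"tz":0,"turn":0},{"tx":-170,"ty":35,"tz":0,"turn":0},{"tx":-230,"ty":35,"tz":0,"turn":0},{"tx":-290,"ty":35,"tz":0,"turn":0}]' 87
python3 - <<'E'
from h import *
s=ctrl.get_state();print(s['joint_positions'].round(2))
for c in('top','scene'):
    im,d=shot(c,c+'3');P=cloud(c,d)
    print(c,'jars',jars(P))
    for n in ('jar0','crate','crate_in','door_handle','door_hinge','vent_knob'):print(n,[(np.round(r['xyz'],3).tolist(),round(r['confidence'],2)) for r in ctrl.mark_of(c,n)])
E
```

```text
time: 20.82
position: [0.3785, 0.3617, 0.2647]
tool_rot: [2.206, 2.237, -0.01]
ft_force: [0.6, 0.4, -0.3]
grip_width: 0.503
grip_force: 0.0
time: 21.45
position: [0.4723, 0.2229, 0.3567]
tool_rot: [2.205, 2.238, 0.0]
ft_force: [0.2, 0.6, -0.3]
grip_width: 0.516
grip_force: 0.0
time: 22.08
position: [0.5104, -0.067, 0.3566]
tool_rot: [2.206, 2.237, 0.0]
ft_force: [1.1, -0.3, -0.5]
grip_width: 0.967
grip_force: 0.0
[-0.27 -0.01  0.34  1.6   0.    1.55  0.09]
top jars [(428, -351, 30), (530, -361, 30), (643, -305, 30)]
jar0 [([0.533, -0.361, -0.003], 0.84), ([0.645, -0.305, 0.002], 0.69), ([0.429, -0.352, 0.002], 0.67)]
crate [([0.472, -0.128, 0.0], 0.94), ([0.299, -0.348, 0.002], 0.3)]
crate_in [([0.474, -0.135, 0.007], 0.79), ([0.605, -0.423, -0.0], 0.53)]
door_handle [([0.384, 0.362, 0.197], 0.86)]
door_hinge [([0.592, 0.315, 0.192], 0.77)]
vent_knob [([0.674, 0.213, 0.27], 0.61)]
scene jars [(429, -349, 33), (529, -358, 33), (636, -62, 31), (641, -302, 33)]
jar0 [([0.646, -0.303, 0.001], 0.8), ([0.639, -0.065, 0.001], 0.76), ([0.53, -0.358, 0.003], 0.76), ([0.428, -0.352, 0.004], 0.66)]
crate [([0.474, -0.131, 0.002], 0.75), ([0.797, -0.197, 0.003], 0.67)]
crate_in [([0.472, -0.135, 0.004], 0.8), ([0.596, 0.315, 0.195], 0.38), ([0.69, -0.42, 0.0], 0.16)]
door_handle [([0.381, 0.36, 0.195], 0.57)]
door_hinge [([0.592, 0.318, 0.197], 0.72), ([0.639, -0.064, -0.001], 0.38)]
vent_knob [([0.672, 0.216, 0.268], 0.5)]
```

View pics/scene3.png

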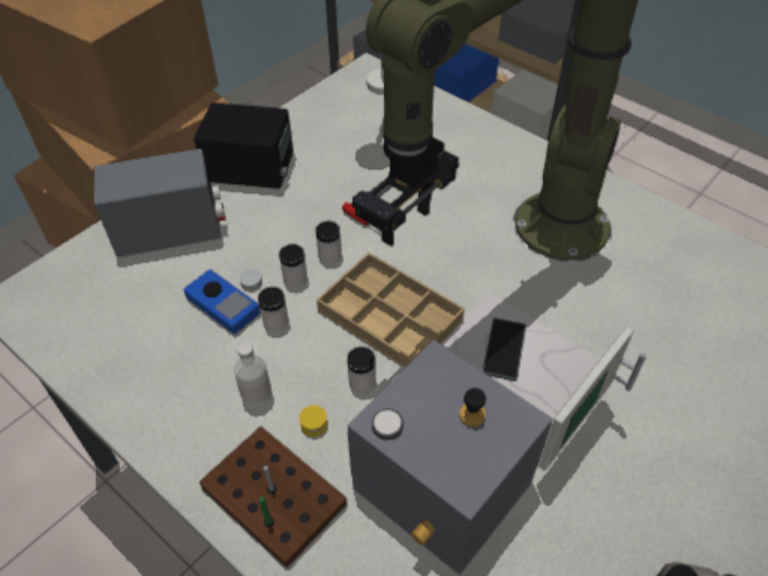

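View pics/top3.png

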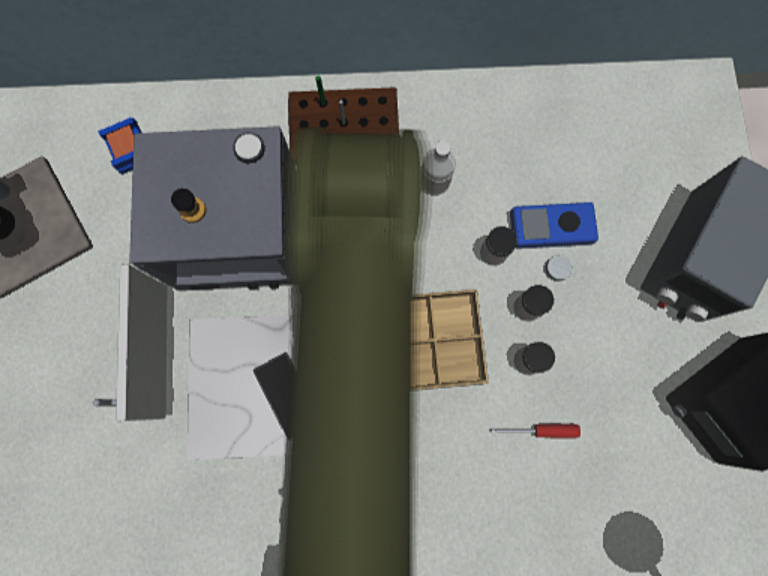

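```bash
python3 -m crank '[{"tx":0,"ty":25,"tz":0,"turn":2},{"tx":0,"ty":50,"tz":0,"turn":4},{"tx":0,"ty":75,"tz":0,"turn":6},{"tx":0,"ty":100,"tz":0,"turn":8},{"tx":0,"ty":125,"tz":0,"turn":10}]'
python3 -m crank '[{"tx":0,"ty":0,"tz":0,"turn":2},{"tx":0,"ty":0,"tz":0,"turn":4},{"tx":0,"ty":0,"tz":0,"turn":6},{"tx":0,"ty":0,"tz":0,"turn":8},{"tx":0,"ty":0,"tz":0,"turn":8}]'
python3 - <<'E'
from h import *
im,d=ctrl.get_image('scene');P=cloud('scene',d);q=P.reshape(-1,3)
k=q[(q[:,2]>.034)&(q[:,2]<.046)&(q[:,0]<.58)&(q[:,0]>.33)&(q[:,1]>-.29)&(q[:,1]<.03)]
g=np.zeros((300,360),np.uint8);ij=((k[:,:2]-[.31,-.31])*1000).astype(int);g[ij[:,0],ij[:,1]]=255
g=cv2.morphologyEx(g,cv2.MORPH_CLOSE,np.ones((7,7)));n,l,s,c=cv2.connectedComponentsWithStats(g);i=1+s[1:,4].argmax()
r=cv2.minAreaRect(np.argwhere(l==i).astype(np.float32));print('crate xy',r[0][0]+310,r[0][1]-310,r[1:],n,s[:,4])
for n in ('jar0','crate','crate_in'):print(n,[(np.round(r['xyz'],3).tolist(),round(r['confidence'],2)) for r in ctrl.mark_of('scene',n)])
s=ctrl.get_state();print(s['position'],s['joint_positions'].round(2),R.from_rotvec(s['tool_rot']).as_matrix()[:,1].round(3),tool([.638,-.065,.067]))
E
```

```text
time: 23.4
position: [0.6366, -0.0634, 0.3564]
tool_rot: [-2.948, -1.087, 0.0]
ft_force: [0.3, -0.1, 0.3]
grip_width: 1.0
grip_force: 0.0
time: 24.02
position: [0.6358, -0.0634, 0.3564]
tool_rot: [3.141, 0.025, -0.0]
ft_force: [0.5, 0.1, -0.4]
grip_width: 0.999
grip_force: 0.0
crate xy 488.2391357421875 -158.79336547851562 ((146.77923583984375, 210.02056884765625), 2.3137223720550537) 41 [104072   1282      1     47     16      1      7      1   1623      1
      1     53    434     48      5     48    185      2      1      1
      1      6      3      1      1      1      1      5      1      1
      3      1      3      1      1      1      1      1      8     23
    107]
jar0 [([0.638, -0.066, -0.002], 0.64), ([0.647, -0.301, 0.003], 0.61), ([0.426, -0.348, 0.001], 0.58), ([0.53, -0.361, -0.0], 0.56)]
crate [([0.475, -0.132, 0.002], 0.82)]
crate_in [([0.473, -0.134, 0.005], 0.84)]
[ 0.63575589 -0.06350615  0.356555  ] [-0.32  0.29  0.5   1.3  -0.14  1.58 -1.4 ] [ 0.016 -1.    -0.   ] [  2.2   1.6 289.6]
```

```bash
python3 -m crank '[{"tx":2,"ty":2,"tz":60,"turn":0},{"tx":2,"ty":2,"tz":120,"turn":0},{"tx":2,"ty":2,"tz":180,"turn":0},{"tx":2,"ty":2,"tz":230,"turn":0},{"tx":2,"ty":2,"tz":265,"turn":0}]' 87
python3 -m crank '[{"tx":0,"ty":0,"tz":15,"turn":0},{"tx":0,"ty":0,"tz":24,"turn":0},{"tx":0,"ty":0,"tz":24,"turn":0}]'
python3 -m crank '[{"tx":0,"ty":0,"tz":0,"turn":0},{"tx":0,"ty":0,"tz":0,"turn":0},{"tx":0,"ty":0,"tz":0,"turn":0},{"tx":0,"ty":0,"tz":0,"turn":0},{"tx":0,"ty":0,"tz":0,"turn":0}]' 0 25
```

```text
time: 24.85
position: [0.6365, -0.0653, 0.0889]
tool_rot: [-3.141, -0.024, 0.004]
ft_force: [-0.0, 0.1, 0.5]
grip_width: 0.998
grip_force: 0.0
time: 25.22
position: [0.6383, -0.0657, 0.0683]
tool_rot: [3.142, 0.022, 0.002]
ft_force: [-0.1, 0.4, 0.4]
grip_width: 0.997
grip_force: 0.0
time: 25.85
position: [0.6381, -0.0647, 0.0679]
tool_rot: [-3.14, -0.022, -0.001]
ft_force: [-0.2, 1.3, 1.7]
grip_width: 0.617
grip_force: 25.0
```

```bash
python3 -m crank '[{"tx":0,"ty":0,"tz":-30,"turn":0},{"tx":0,"ty":0,"tz":-80,"turn":0},{"tx":-40,"ty":-7,"tz":-80,"turn":0},{"tx":-85,"ty":-15,"tz":-80,"turn":0},{"tx":-125,"ty":-22,"tz":-80,"turn":0}]'
python3 -m crank '[{"tx":0,"ty":0,"tz":0,"turn":0},{"tx":0,"ty":0,"tz":0,"turn":0},{"tx":0,"ty":0,"tz":0,"turn":0}]'
python3 - <<'E'
from h import *
s=ctrl.get_state();print(tool([.513,-.045,.073]))
im,d=shot('scene','s4');print([(np.round(r['xyz'],3).tolist(),round(r['confidence'],2)) for r in ctrl.mark_of('scene','crate')])
E
```

```text
time: 26.48
position: [0.5104, -0.0455, 0.1468]
tool_rot: [3.141, 0.021, -0.002]
ft_force: [0.6, 0.9, -2.1]
grip_width: 0.607
grip_force: 25.0
time: 26.85
position: [0.5134, -0.0457, 0.1476]
tool_rot: [3.141, 0.021, 0.001]
ft_force: [-0.7, -0.9, -2.4]
grip_width: 0.609
grip_force: 25.0
[-0.5 -0.8 74.6]
[([0.473, -0.134, 0.003], 0.79), ([0.381, 0.358, 0.195], 0.54)]
```

View pics/s4.png

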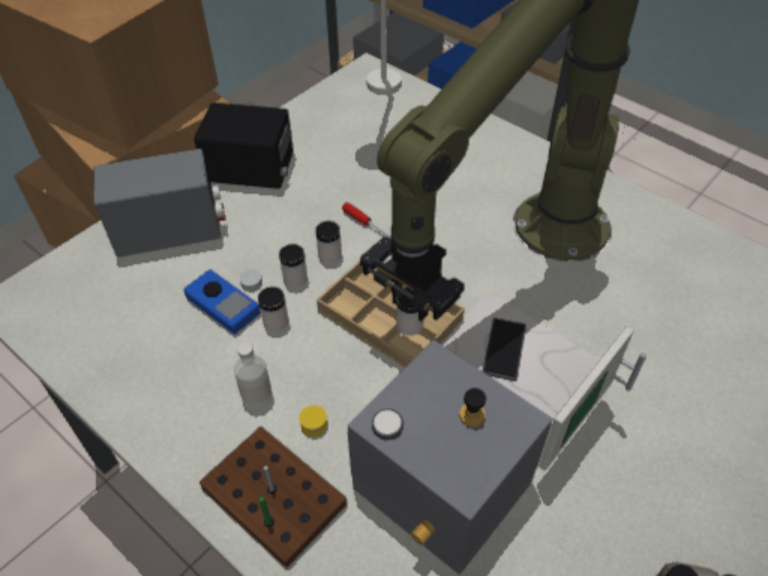

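The jar is over the +x/+y cell (about 408,320). Lower and release.

```bash
python3 -m crank '[{"tx":0,"ty":-1,"tz":30,"turn":0},{"tx":0,"ty":-1,"tz":55,"turn":0},{"tx":0,"ty":-1,"tz":68,"turn":0},{"tx":0,"ty":-1,"tz":75,"turn":0},{"tx":0,"ty":-1,"tz":75,"turn":0}]'
python3 -m crank '[{"tx":0,"ty":0,"tz":0,"turn":0},{"tx":0,"ty":0,"tz":0,"turn":0},{"tx":0,"ty":0,"tz":0,"turn":0},{"tx":0,"ty":0,"tz":-30,"turn":0},{"tx":0,"ty":0,"tz":-90,"turn":0}]' 76
python3 -m crank '[{"tx":10,"ty":30,"tz":-50,"turn":0},{"tx":45,"ty":75,"tz":-80,"turn":0},{"tx":75,"ty":125,"tz":-80,"turn":0},{"tx":100,"ty":170,"tz":-80,"turn":0},{"tx":120,"ty":215,"tz":-80,"turn":0}]' 87
python3 - <<'E'
from h import *
for c in ('scene','top'):
    im,d=ctrl.get_image(c);print(c,jars(cloud(c,d)))
    for n in ('crate','jar0'):print([(np.round(r['xyz'],3).tolist(),round(r['confidence'],2)) for r in ctrl.mark_of(c,n)])
s=ctrl.get_state();print(s['position'],s['joint_positions'].round(2),tool([.645,-.303,.067]))
E
```

```text
time: 27.58
position: [0.5134, -0.0444, 0.0732]
tool_rot: [3.141, 0.021, 0.002]
ft_force: [-0.3, 0.5, -2.1]
grip_width: 0.612
grip_force: 25.0
time: 28.2
position: [0.5105, -0.0441, 0.1615]
tool_rot: [3.141, 0.021, -0.008]
ft_force: [1.0, 0.4, -0.4]
grip_width: 0.867
grip_force: 0.0
time: 28.82
position: [0.6366, -0.2586, 0.2425]
tool_rot: [3.142, 0.023, 0.001]
ft_force: [0.8, 0.5, 0.6]
grip_width: 1.001
grip_force: 0.0
scene [(427, -348, 31), (511, -43, 32), (547, -362, 24), (643, -303, 33)]
[([0.474, -0.133, -0.002], 0.76), ([0.473, -0.132, 0.003], 0.59)]
[([0.427, -0.348, 0.0], 0.88), ([0.512, -0.047, 0.005], 0.78), ([0.535, -0.362, 0.0], 0.73), ([0.644, -0.302, 0.002], 0.67)]
top [(428, -351, 30), (511, -46, 30), (531, -360, 30)]
[([0.473, -0.128, -0.001], 0.74)]
[([0.515, -0.047, 0.003], 0.95), ([0.432, -0.354, 0.001], 0.74), ([0.533, -0.358, -0.001], 0.6), ([0.774, -0.07, 0.004], 0.16)]
[ 0.63546513 -0.25613884  0.24253669] [-0.1   0.44  0.62  1.37 -0.25  1.41 -1.04] [  8.8  47.2 175.5]
```

```bash
python3 -m crank '[{"tx":9,"ty":47,"tz":0,"turn":0},{"tx":9,"ty":47,"tz":50,"turn":0},{"tx":9,"ty":47,"tz":100,"turn":0},{"tx":9,"ty":47,"tz":145,"turn":0},{"tx":9,"ty":47,"tz":175,"turn":0}]' 87
python3 -m crank '[{"tx":0,"ty":0,"tz":0,"turn":0},{"tx":0,"ty":0,"tz":0,"turn":0},{"tx":0,"ty":0,"tz":0,"turn":0},{"tx":0,"ty":0,"tz":0,"turn":0},{"tx":0,"ty":0,"tz":0,"turn":0}]' 0 25
python3 -m crank '[{"tx":0,"ty":0,"tz":0,"turn":0},{"tx":0,"ty":0,"tz":-30,"turn":0},{"tx":0,"ty":0,"tz":-80,"turn":0},{"tx":-40,"ty":-28,"tz":-80,"turn":0},{"tx":-80,"ty":-56,"tz":-80,"turn":0}]'
python3 - <<'E'
from h import *
s=ctrl.get_state();im,d=ctrl.get_image('scene');print([(np.round(r['xyz'],3).tolist(),round(r['confidence'],2)) for r in ctrl.mark_of('scene','crate')],tool([.520,-.215,.073]))
E
```

```text
time: 29.75
position: [0.6447, -0.3012, 0.0656]
tool_rot: [-3.139, -0.026, 0.002]
ft_force: [0.2, -0.4, -0.6]
grip_width: 1.006
grip_force: 0.0
time: 30.38
position: [0.6458, -0.3045, 0.069]
tool_rot: [3.141, 0.022, 0.003]
ft_force: [0.1, 1.8, 4.4]
grip_width: 0.613
grip_force: 25.0
time: 31.0
position: [0.5629, -0.2494, 0.1471]
tool_rot: [3.141, 0.02, -0.001]
ft_force: [-0.5, -0.0, -3.0]
grip_width: 0.615
grip_force: 25.0
[([0.473, -0.132, 0.006], 0.62)] [-37.  -30.9  72.2]
```

```bash
python3 -m crank '[{"tx":-25,"ty":-20,"tz":0,"turn":0},{"tx":-41,"ty":-32,"tz":0,"turn":0},{"tx":-41,"ty":-32,"tz":0,"turn":0},{"tx":-41,"ty":-32,"tz":0,"turn":0}]'
python3 - <<'E'
from h import *
print(tool([.520,-.215,.073]))
E
```

```text
time: 31.6
position: [0.5234, -0.2187, 0.1475]
tool_rot: [3.141, 0.021, 0.001]
ft_force: [-0.5, 0.1, -3.5]
grip_width: 0.616
grip_force: 25.0
[-3.4 -3.8 74.5]
```

```bash
python3 -m crank '[{"tx":-3,"ty":-4,"tz":30,"turn":0},{"tx":-3,"ty":-4,"tz":55,"turn":0},{"tx":-3,"ty":-4,"tz":68,"turn":0},{"tx":-3,"ty":-4,"tz":74,"turn":0},{"tx":-3,"ty":-4,"tz":74,"turn":0}]'
python3 -m crank '[{"tx":0,"ty":0,"tz":0,"turn":0},{"tx":0,"ty":0,"tz":0,"turn":0},{"tx":0,"ty":0,"tz":0,"turn":0},{"tx":0,"ty":0,"tz":-30,"turn":0},{"tx":0,"ty":0,"tz":-90,"turn":0}]' 76
python3 -m crank '[{"tx":0,"ty":20,"tz":-50,"turn":0},{"tx":0,"ty":60,"tz":-80,"turn":0},{"tx":5,"ty":100,"tz":-80,"turn":0},{"tx":10,"ty":120,"tz":-80,"turn":0},{"tx":13,"ty":140,"tz":-80,"turn":0}]' 87
python3 - <<'E'
from h import *
for c in ('scene','top'):
    im,d=ctrl.get_image(c);print(c,jars(cloud(c,d)))
    for n in ('crate','jar0'):print([(np.round(r['xyz'],3).tolist(),round(r['confidence'],2)) for r in ctrl.mark_of(c,n)])
s=ctrl.get_state();print(s['position'],s['joint_positions'].round(2),tool([.532,-.360,.067]))
E
```

```text
time: 32.22
position: [0.5207, -0.2149, 0.0743]
tool_rot: [3.141, 0.021, 0.002]
ft_force: [1.3, 0.7, -3.2]
grip_width: 0.615
grip_force: 25.0
time: 32.85
position: [0.5181, -0.2133, 0.1625]
tool_rot: [-3.141, -0.022, 0.008]
ft_force: [1.0, 0.1, -0.3]
grip_width: 0.868
grip_force: 0.0
time: 33.48
position: [0.5349, -0.3549, 0.2437]
tool_rot: [3.141, 0.021, 0.001]
ft_force: [-0.1, 0.3, 0.7]
grip_width: 0.999
grip_force: 0.0
scene [(429, -348, 32), (513, -46, 32), (519, -214, 31), (529, -359, 32)]
[([0.474, -0.132, -0.003], 0.66)]
[([0.531, -0.362, -0.001], 0.88), ([0.427, -0.35, -0.0], 0.85), ([0.524, -0.211, 0.007], 0.67), ([0.513, -0.047, 0.006], 0.57), ([0.597, 0.312, 0.196], 0.38)]
top [(511, -46, 30), (518, -216, 30), (528, -359, 28)]
[([0.471, -0.128, 0.002], 0.92)]
[([0.523, -0.214, 0.004], 0.77), ([0.511, -0.044, 0.004], 0.69), ([0.532, -0.36, -0.002], 0.65)]
[ 0.53495367 -0.35289541  0.24357433] [-0.01  0.35  0.72  1.5  -0.24  1.38 -0.84] [ -3.1   7.2 176.6]
```

```bash
python3 -m crank '[{"tx":-3,"ty":7,"tz":30,"turn":0},{"tx":-3,"ty":7,"tz":80,"turn":0},{"tx":-3,"ty":7,"tz":125,"turn":0},{"tx":-3,"ty":7,"tz":160,"turn":0},{"tx":-3,"ty":7,"tz":176,"turn":0}]' 87
python3 -m crank '[{"tx":0,"ty":0,"tz":0,"turn":0},{"tx":0,"ty":0,"tz":0,"turn":0},{"tx":0,"ty":0,"tz":0,"turn":0},{"tx":0,"ty":0,"tz":0,"turn":0},{"tx":0,"ty":0,"tz":0,"turn":0}]' 0 25
python3 -m crank '[{"tx":0,"ty":0,"tz":0,"turn":0},{"tx":0,"ty":0,"tz":-30,"turn":0},{"tx":0,"ty":0,"tz":-85,"turn":0},{"tx":-10,"ty":-40,"tz":-95,"turn":0},{"tx":-30,"ty":-80,"tz":-95,"turn":0}]'
python3 -m crank '[{"tx":-30,"ty":-30,"tz":0,"turn":0},{"tx":-67,"ty":-60,"tz":0,"turn":0},{"tx":-67,"ty":-60,"tz":0,"turn":0},{"tx":-67,"ty":-60,"tz":0,"turn":0}]'
python3 - <<'E'
from h import *
s=ctrl.get_state();im,d=ctrl.get_image('scene');print([(np.round(r['xyz'],3).tolist(),round(r['confidence'],2)) for r in ctrl.mark_of('scene','crate')],tool([.435,-.219,.073]))
E
```

```text
time: 34.4
position: [0.5313, -0.3591, 0.0656]
tool_rot: [-3.139, -0.024, 0.004]
ft_force: [0.1, 0.2, 0.2]
grip_width: 1.004
grip_force: 0.0
time: 35.02
position: [0.5324, -0.3607, 0.0685]
tool_rot: [-3.141, -0.022, -0.002]
ft_force: [-1.6, 2.7, 5.4]
grip_width: 0.617
grip_force: 25.0
time: 35.65
position: [0.5011, -0.2813, 0.1632]
tool_rot: [3.14, 0.02, 0.003]
ft_force: [0.9, 0.5, -3.4]
grip_width: 0.614
grip_force: 25.0
time: 36.15
position: [0.4332, -0.2227, 0.1627]
tool_rot: [3.141, 0.021, 0.002]
ft_force: [0.4, 0.3, -2.7]
grip_width: 0.617
grip_force: 25.0
[([0.475, -0.131, 0.003], 0.83)] [ 1.5 -4.4 89.7]
```

```bash
python3 -m crank '[{"tx":2,"ty":-4,"tz":30,"turn":0},{"tx":2,"ty":-4,"tz":60,"turn":0},{"tx":2,"ty":-4,"tz":80,"turn":0},{"tx":2,"ty":-4,"tz":89,"turn":0},{"tx":2,"ty":-4,"tz":89,"turn":0}]'
python3 -m crank '[{"tx":0,"ty":0,"tz":0,"turn":0},{"tx":0,"ty":0,"tz":0,"turn":0},{"tx":0,"ty":0,"tz":0,"turn":0},{"tx":0,"ty":0,"tz":-30,"turn":0},{"tx":0,"ty":0,"tz":-90,"turn":0}]' 76
python3 -m crank '[{"tx":0,"ty":20,"tz":-50,"turn":0},{"tx":0,"ty":60,"tz":-80,"turn":0},{"tx":0,"ty":100,"tz":-80,"turn":0},{"tx":-3,"ty":125,"tz":-80,"turn":0},{"tx":-5,"ty":132,"tz":-80,"turn":0}]' 87
python3 - <<'E'
from h import *
for c in ('scene','top'):
    im,d=ctrl.get_image(c);print(c,jars(cloud(c,d)))
    for n in ('crate','jar0'):print([(np.round(r['xyz'],3).tolist(),round(r['confidence'],2)) for r in ctrl.mark_of(c,n)])
s=ctrl.get_state();print(s['position'],s['joint_positions'].round(2),tool([.428,-.350,.067]))
E
```

```text
time: 36.88
position: [0.4354, -0.2193, 0.0736]
tool_rot: [3.14, 0.02, -0.0]
ft_force: [0.1, 0.3, -2.2]
grip_width: 0.619
grip_force: 25.0
time: 37.5
position: [0.4332, -0.2176, 0.1629]
tool_rot: [-3.141, -0.021, 0.008]
ft_force: [1.1, 0.2, 0.4]
grip_width: 0.868
grip_force: 0.0
time: 38.12
position: [0.4309, -0.352, 0.2437]
tool_rot: [3.141, 0.017, -0.0]
ft_force: [0.4, -1.0, -0.6]
grip_width: 0.998
grip_force: 0.0
scene [(429, -349, 34), (434, -217, 32), (512, -45, 32), (520, -215, 32)]
[([0.476, -0.133, 0.003], 0.73)]
[([0.514, -0.045, 0.002], 0.91), ([0.435, -0.222, 0.005], 0.85), ([0.429, -0.352, -0.0], 0.73), ([0.519, -0.214, 0.005], 0.69)]
top [(433, -220, 30), (511, -46, 30), (518, -215, 30)]
[([0.472, -0.13, 0.0], 0.57), ([0.592, 0.316, 0.194], 0.45)]
[([0.521, -0.216, 0.002], 0.8), ([0.512, -0.045, 0.006], 0.77), ([0.434, -0.221, 0.001], 0.64), ([0.429, -0.35, 0.002], 0.62), ([0.473, -0.127, -0.001], 0.52)]
[ 0.43220111 -0.34902959  0.24347272] [-0.14  0.15  0.85  1.71 -0.11  1.33 -0.82] [ -4.3   1.1 176.5]
```

```bash
python3 -m crank '[{"tx":-4,"ty":1,"tz":30,"turn":0},{"tx":-4,"ty":1,"tz":80,"turn":0},{"tx":-4,"ty":1,"tz":125,"turn":0},{"tx":-4,"ty":1,"tz":160,"turn":0},{"tx":-4,"ty":1,"tz":176,"turn":0}]' 87
python3 -m crank '[{"tx":0,"ty":0,"tz":0,"turn":0},{"tx":0,"ty":0,"tz":0,"turn":0},{"tx":0,"ty":0,"tz":0,"turn":0},{"tx":0,"ty":0,"tz":0,"turn":0},{"tx":0,"ty":0,"tz":0,"turn":0}]' 0 25
python3 -m crank '[{"tx":0,"ty":0,"tz":0,"turn":0},{"tx":0,"ty":0,"tz":-30,"turn":0},{"tx":0,"ty":0,"tz":-85,"turn":0},{"tx":0,"ty":0,"tz":-135,"turn":0},{"tx":0,"ty":-40,"tz":-135,"turn":0}]'
python3 -m crank '[{"tx":0,"ty":-50,"tz":0,"turn":0},{"tx":0,"ty":-100,"tz":0,"turn":0},{"tx":0,"ty":-150,"tz":0,"turn":0},{"tx":0,"ty":-200,"tz":0,"turn":0},{"tx":0,"ty":-260,"tz":0,"turn":0}]'
python3 -m crank '[{"tx":0,"ty":0,"tz":0,"turn":0},{"tx":0,"ty":0,"tz":0,"turn":0}]'
python3 - <<'E'
from h import *
s=ctrl.get_state();im,d=ctrl.get_image('scene');print([(np.round(r['xyz'],3).tolist(),round(r['confidence'],2)) for r in ctrl.mark_of('scene','crate')],tool([.428,-.049,.073]),s['joint_positions'].round(2))
E
```

```text
time: 39.05
position: [0.4272, -0.3497, 0.0657]
tool_rot: [-3.14, -0.023, 0.004]
ft_force: [0.3, -0.5, 1.2]
grip_width: 0.998
grip_force: 0.0
time: 39.67
position: [0.4282, -0.3514, 0.0683]
tool_rot: [-3.141, -0.022, -0.002]
ft_force: [-0.6, 0.5, 4.7]
grip_width: 0.612
grip_force: 25.0
time: 40.3
position: [0.4278, -0.316, 0.2065]
tool_rot: [3.136, 0.011, 0.01]
ft_force: [0.4, 1.3, -3.7]
grip_width: 0.615
grip_force: 25.0
time: 40.92
position: [0.423, -0.0506, 0.2022]
tool_rot: [-3.141, -0.018, -0.001]
ft_force: [1.3, 1.0, -3.4]
grip_width: 0.611
grip_force: 25.0
time: 41.18
position: [0.4232, -0.0522, 0.2021]
tool_rot: [3.141, 0.021, -0.001]
ft_force: [-1.2, 0.0, -2.5]
grip_width: 0.615
grip_force: 25.0
[([0.473, -0.131, -0.0], 0.98), ([0.521, -0.213, 0.007], 0.27)] [  4.7  -4.  129.3] [-0.5  -0.18  0.51  2.04  0.09  1.26 -1.58]
```

```bash
python3 -m crank '[{"tx":5,"ty":-3,"tz":25,"turn":0},{"tx":5,"ty":-3,"tz":50,"turn":0},{"tx":5,"ty":-3,"tz":75,"turn":0},{"tx":5,"ty":-3,"tz":75,"turn":0},{"tx":5,"ty":-3,"tz":75,"turn":0}]'
python3 -c "
from h import *
print(tool([.428,-.049,.073]),ctrl.get_state()['joint_positions'].round(2))"
```

```text
time: 41.9
position: [0.4292, -0.0492, 0.1284]
tool_rot: [3.141, 0.019, 0.002]
ft_force: [1.2, -0.2, -1.4]
grip_width: 0.614
grip_force: 25.0
[-1.2 -0.3 55.4] [-0.5  -0.08  0.54  2.12  0.05  1.09 -1.54]
```

```bash
python3 -m crank '[{"tx":-1,"ty":0,"tz":25,"turn":0},{"tx":-1,"ty":0,"tz":45,"turn":0},{"tx":-1,"ty":0,"tz":54,"turn":0},{"tx":-1,"ty":0,"tz":55,"turn":0},{"tx":-1,"ty":0,"tz":55,"turn":0}]'
python3 -m crank '[{"tx":0,"ty":0,"tz":0,"turn":0},{"tx":0,"ty":0,"tz":0,"turn":0},{"tx":0,"ty":0,"tz":0,"turn":0},{"tx":0,"ty":0,"tz":-30,"turn":0},{"tx":0,"ty":0,"tz":-90,"turn":0}]' 76
python3 -m crank '[{"tx":0,"ty":0,"tz":-60,"turn":0},{"tx":40,"ty":40,"tz":-120,"turn":0},{"tx":40,"ty":100,"tz":-150,"turn":0},{"tx":20,"ty":160,"tz":-150,"turn":0},{"tx":20,"ty":220,"tz":-150,"turn":0}]'
python3 -m crank '[{"tx":0,"ty":60,"tz":0,"turn":0},{"tx":0,"ty":120,"tz":0,"turn":0},{"tx":-20,"ty":180,"tz":0,"turn":0},{"tx":-20,"ty":180,"tz":0,"turn":0},{"tx":-20,"ty":180,"tz":0,"turn":0}]'
python3 - <<'E'
from h import *
for c in ('scene','top'):
    im,d=shot(c,c+'9');print(c,jars(cloud(c,d)))
    for n in ('crate','jar0','vent_knob','door_handle','phone','flux_tin','meter','spool','wash','driver'):print(n,[(np.round(r['xyz'],3).tolist(),round(r['confidence'],2)) for r in ctrl.mark_of(c,n)])
E
```

```text
time: 42.52
position: [0.4282, -0.0485, 0.0734]
tool_rot: [-3.141, -0.021, -0.002]
ft_force: [-0.3, -0.5, -2.3]
grip_width: 0.614
grip_force: 25.0
time: 43.15
position: [0.4256, -0.0485, 0.1618]
tool_rot: [3.14, 0.021, -0.008]
ft_force: [0.9, 0.2, 0.7]
grip_width: 0.874
grip_force: 0.0
time: 43.78
position: [0.4509, -0.2554, 0.3134]
tool_rot: [-3.141, -0.023, -0.005]
ft_force: [1.5, -0.4, -0.4]
grip_width: 0.872
grip_force: 0.0
time: 44.4
position: [0.4334, -0.4338, 0.3118]
tool_rot: [-3.141, -0.02, 0.001]
ft_force: [0.1, 0.4, -0.9]
grip_width: 0.875
grip_force: 0.0
scene [(428, -47, 31), (435, -220, 32), (514, -45, 33), (520, -215, 32)]
crate [([0.472, -0.13, 0.001], 0.75)]
jar0 [([0.523, -0.214, 0.009], 0.97), ([0.434, -0.221, 0.005], 0.56), ([0.511, -0.045, 0.006], 0.55)]
vent_knob [([0.674, 0.219, 0.268], 0.67)]
door_handle [([0.382, 0.36, 0.19], 0.87)]
phone [([0.391, 0.103, 0.001], 0.85), ([0.674, 0.215, 0.269], 0.48)]
flux_tin [([0.426, -0.046, 0.005], 0.29)]
meter [([0.69, -0.422, -0.001], 0.67)]
spool [([0.771, -0.068, 0.003], 0.67)]
wash [([0.796, -0.199, -0.002], 0.75)]
driver [([0.297, -0.342, -0.005], 0.56)]
top [(429, -50, 30), (433, -219, 30), (512, -45, 30), (519, -215, 30)]
crate []
jar0 [([0.52, -0.214, 0.004], 0.95), ([0.512, -0.047, 0.006], 0.73), ([0.436, -0.22, 0.004], 0.63)]
vent_knob [([0.676, 0.21, 0.27], 0.71), ([0.684, -0.424, -0.002], 0.62)]
door_handle [([0.384, 0.36, 0.194], 0.9)]
phone [([0.392, 0.108, -0.003], 0.57), ([0.385, 0.359, 0.197], 0.4)]
flux_tin [([0.602, -0.425, -0.002], 0.64), ([0.596, 0.315, 0.196], 0.29)]
meter [([0.687, -0.42, -0.003], 0.7)]
spool [([0.771, -0.068, -0.001], 0.5)]
wash [([0.797, -0.2, -0.003], 0.85), ([0.392, 0.108, 0.0], 0.25)]
driver [([0.298, -0.346, -0.003], 0.85)]
```

View pics/scene9.png

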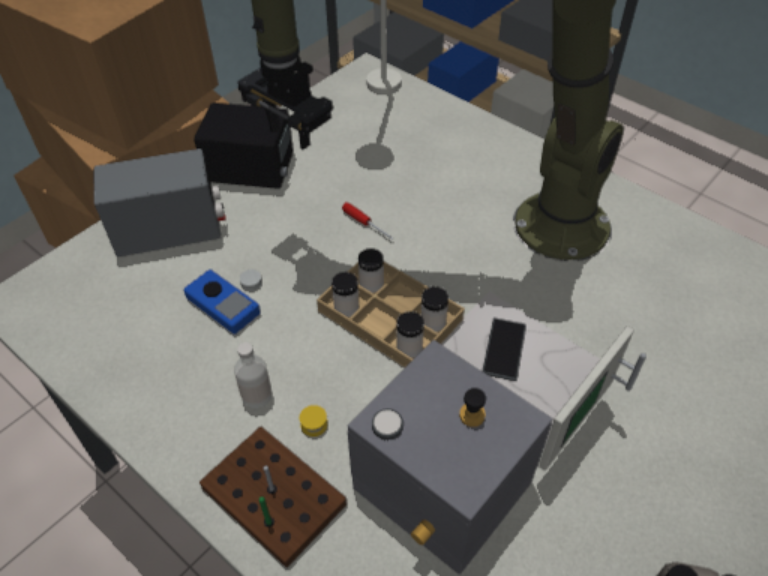

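View pics/top9.png

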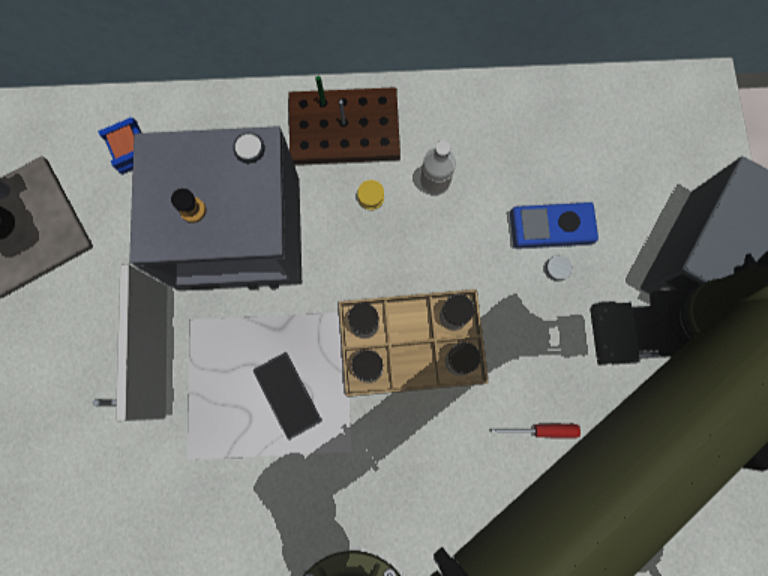

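All four jars stand in the corner cells (scene: 370,270; 345,293; 434,307; 410,335). The door is at about 90°, the knob is home, and the bystanders have not moved. Handing in.

```bash
python3 -c "
from bench import ctrl
print(ctrl.close_job())"
```

```text
the job is handed in; nothing more can be done
None
```

The job is handed in: vent knob held at its stop for over 2 s and let go home, door then opened to about 90°, all four jars upright in the crate's corner cells, and the other things not moved.

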